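# Index the sample turntable to the next hole

### The job

Bring the red-capped jar under the scanner by turning the sample turntable one hole, the short way: press the red spring plunger down with a fingertip to free the disc, push the disc round by the yellow lugs, and let the plunger spring fully up into the next hole so that the disc is locked again. Do not touch or lift the jars, and leave everything else on the bench alone.

Things in the scene. Friction and masses are not known exactly. Their poses are not given: they have to be found in the camera images.
- base: fixed grey round cast base of the sample turntable, 348 mm across; its rim and the fixed aluminium index ring in it stand 80 mm above the bench. The ring has six holes 60 degrees apart, on a circle of 150 mm radius. Origin at bench height on the turning axis; x points to the scanner, z up
- axis (a point): fixed point on the vertical turning axis, at the top of the steel disc (272 mm across, top 68 mm above the bench). The disc carries six places on a circle of 95 mm radius, 60 degrees apart: five wells for jars (black collars 72 mm across, 10 mm high) and, in the sixth, the plunger. x points to the scanner, z up
- station (a point): the scanner station: fixed point at the disc's top height, 95 mm from the axis, straight under the white scanner head (48 mm across, blue band, underside 202 mm above the bench), which hangs from a steel post on the side of the base away from the robot
- table_disc (a joint): turn of the disc in rad, anticlockwise from above positive, 0 at the start, where it is locked in a hole; the neighbouring holes are at +1.047 and -1.047. It turns stiffly (about 3 N at the plunger's radius), stays where it is left, and has about 0.015 rad of play when locked
- plunger (a joint): travel of the spring plunger in m: 0 = fully up, pin in a hole, disc locked; 0.009 or more = pin out, disc free; 0.016 = fully down. Spring 6 N at 0, 12 N fully down. Let go between holes, the pin rides under the ring (plunger about 0.008 down, the disc still turns) and springs up by itself at the next hole
- plunger_top (a point): centre of the top face of the plunger's round red push-button, 44 mm across, 100 mm above the bench when up, pressed straight down. It rides on the disc, 95 mm from the axis, opposite the place that is under the scanner at the start, so on the robot's side; a fingertip fits between the lugs beside it to press it and push a lug
- lug_a (a point): top centre, 131 mm above the bench, of one of two yellow upright lugs fixed to the disc on either side of the button (clockwise side, seen from above): 7 mm thick along the direction of turning, 40 mm long radially. The clear gap between the lugs is 58 mm, the button in its middle. Pushed sideways, a lug turns the disc
- lug_b (a point): top centre of the other yellow lug (anticlockwise side of the button), same size and height
- jar_red: the red-capped jar that must come under the scanner: loose amber jar 56 mm across, 75 mm tall with its cap, 0.18 kg, standing upright in a well (62 mm wide inside, 10 mm deep); origin at the centre of its underside; it starts one place to the left or to the right of the scanner, which one varies
- jar_blue: blue-capped jar: loose amber jar 56 mm across, 75 mm tall with its cap, 0.18 kg, standing upright in a well (62 mm wide inside, 10 mm deep); origin at the centre of its underside; it starts one place to the left or to the right of the scanner, which one varies
- jar_white: white-capped jar, under the scanner at the start: loose amber jar 56 mm across, 75 mm tall with its cap, 0.18 kg, standing upright in a well (62 mm wide inside, 10 mm deep); origin at the centre of its underside
- oil_bottle: green oil bottle, 64 mm across, 200 mm tall, loose bystander standing on the bench; origin under its centre
- spatula: spatula lying on the bench, loose bystander; origin about its middle
- cup: metal cup, 80 mm across, 85 mm tall, loose bystander on the bench; origin under its centre
- brush: brush lying on the bench, loose bystander; origin about its middle
- spare_jar: yellow-capped spare jar, 56 mm across, 75 mm tall, loose bystander on the bench; origin under its centre

How it is judged (in metres and radians):
On the way, in this order (a step that is already met when the one before it is completed fails the run):
1. the plunger is pressed in far enough to free the disc, which has not yet been turned (value of joint plunger above 0.009 m and value of joint table_disc between -0.3 and 0.3 rad), for 0.1 s.
2. the disc is on its way, between the two holes ((value of joint table_disc above 0.4 rad or value of joint table_disc below -0.4 rad)), for 0.05 s.
3. the red-capped jar is under the scanner and the plunger has sprung up into the hole (horizontal distance between jar_red and station below 0.012 m and value of joint plunger below 0.003 m), for 0.2 s.
At the end, for the whole second after the job is handed in: The red-capped jar's centre is within 12 mm (horizontally) of the station, the plunger is up (less than 3 mm of travel left), the disc is at rest, and all three jars stand upright (within 0.1 rad) and seated in their wells (within 6 mm) (all of step 3 and velocity of joint table_disc between -0.05 and 0.05 rad/s and angle between each of jar_red, jar_blue, jar_white's own z axis and vertical below 0.1 rad and z of each of jar_red, jar_blue, jar_white in the frame of axis below 0.006 m); the robot touches nothing.
It fails at once if the disc was turned the wrong way, away from the red-capped jar's shortest path, by more than half a step (horizontal distance between jar_red and station above 0.135 m).
It fails at once if the disc was turned more than half a step past the next hole (value of joint table_disc above 1.57 rad or value of joint table_disc below -1.57 rad).
It fails at once if a jar was lifted out of its well or tipped (z of any of jar_red, jar_blue, jar_white in the frame of axis above 0.012 m or angle between any of jar_red, jar_blue, jar_white's own z axis and vertical above 0.3 rad).
It fails at once if a jar on the turntable was touched by the robot (contact force between any of the fingers, the arm and jar_red above 2 N or contact force between any of the fingers, the arm and jar_blue above 2 N or contact force between any of the fingers, the arm and jar_white above 2 N).
It fails at once if something else on the bench was disturbed (distance of any of oil_bottle, spatula, cup, brush, spare_jar from where it was at the start of the episode above 0.03 m).
It also fails if it takes over 42 s, if anything falls off the work surface, if the arm or the gripper's body presses on something with over 40 N, if the wrist force passes 120 N, or if a joint passes its speed limit or range.

### The arm

A 7-joint arm with a two-finger parallel gripper is mounted at the origin on the work surface. World frame = base frame: x ahead of the robot, y to its left, z up, the work surface at z = 0. Lengths are in m, angles in degrees, forces in N, time in s.
With the tool pointing down it reaches from about 0.35 to 0.9 m from the base axis. Payload 19.9 kg.
Tool frame: the origin (TCP) lies on the centre line of the jaws, within the pads' length; the fingertips stand 17 mm ahead of it and the grasp point (between the pads) lies 2 mm behind it (robot.tcp_to_tips is the distance from the TCP to the fingertips, in m); z points along the fingers, y is the line along which they close (so a half turn about z gives the same grasp; the last joint's range is limited). The gripper opens to 85 mm and grips with 20 to 120 N. Pads are 22 mm wide; open, the fingers measure 114 mm over their backs; the gripper's body (76 mm by 85 mm) begins 54 mm behind the grasp point. The pads swing forward as they close: fully open they stand 13 mm farther back than shut.
Start: joints at [-70.961, 23.915, -0.59, 92.452, 0.269, 63.638, -3.037], TCP at [0.228, 0.582, 0.248] pointing down, gripper open.
Joint ranges: [-161.28, 161.28], [-22.2, 115.67], [-73.04, 71.86], [3.21, 147.25], [-68.34, 248.33], [10.77, 114.83], [-161.83, 161.83]. Speed limits (degrees/s): [108.29, 108.29, 136.94, 136.94, 172.46, 172.46, 172.46].

### API

Orientations are given as a 3x3 rotation matrix whose columns are the frame's x, y, z axes.
In Python, from rig import robot gives the robot as it stands. The module is installed in compiled form; this text tells all that it offers.
- The arm moves only by the tool move_arm, never from a script. Its argument "series" is a list that holds one entry, the list of rows, each a list of 7 numbers: the shift along the tool's x, y, z in m, then the turn, a rotation vector about the tool's x, y, z in rad, then the opening, from 0 (shut) to 1 (fully open). In form: [[[tx, ty, tz, ax, ay, az, jaw], ...]]. A call has 1 to 5 rows; each row is the pose to reach, as a shift and turn from the pose commanded when the call began, along the tool's axes at that moment; what a row does not reach only later rows make up. A row lasts 1/8 s, in which the tool goes at most 62.5 mm and 10.7 degrees, less where a joint would pass 70% of its speed; a pose out of reach is approached as far as the arm can. A call with a gripper value outside its range is refused whole. The fingers move at their own pace and stop on an object; "force" is the grip in N (left out, the last holds). Time passes only in rows, so rows that repeat a pose let the fingers close. It gives the time, the measured TCP pose, the force, the opening and the grip force at its end, in the units of the state.
- robot.get_state(): the state, without advancing time (a new reading comes with each control period).
- robot.grab_frame(name): name is "side" or "top"; returns (picture, depth): 420x560x3 uint8, red, green, blue; 420x560 float32, m along the optical axis (not along the pixel's ray), 0 where there is no reading.
- robot.camera_model(name): a dict with "fx", "fy", "cx", "cy" (pixels), "k1" (the pictures are not rectified: a ray, as slopes to the right and down, at radius r is drawn at 1 + k1 r^2 times it, then the intrinsics apply), "rvec" (rotation vector, rad) and "tvec" (3), from world to camera coordinates, as OpenCV has them. Camera axes: x right, y down, z forward; pixel columns grow to the right and rows downward; lengths in m; the calibration is good to about 2 mm. A picture is of the moment at which its call begins. camera_model takes no time and is no camera call.
- robot.finish_job(): hands the job in; it is judged then, once.
The state is a dict: "clock": time; "q": joint angles; "joint_vel": joint speeds; "joint_efforts": joint torques, N m; "ee_pos": TCP position; "ee_rot": TCP orientation; "force": force on the tool from outside, world axes, zero at the start; "wrist_torque": the same for the moment, N m; "finger_gap": finger opening in m; "grip_force": force on a finger pad.
Only numpy, scipy, OpenCV 4.12 (cv2) and the standard library are available. Lean on these libraries where they do the work, as an engineer would, in place of code of your own. Each camera call takes 0.05 s, during which the arm holds its last target. There are 200 camera calls.

## Working session

There is one attempt and no reset: what is moved stays moved. The work goes in short steps, Python scripts to look and compute and a tool call to move; the robot and the scene stay as the last step left them, time stands still between calls to the robot, and variables do not carry over. Pictures are saved under pics/ and viewed, at most 10 in all, crops included, and the job is handed in when it is done.

Besides the shell and the picture viewer there is one more tool, called after "Request:" as a command line: name --argument value ..., lists and objects as JSON in quotes. move_arm: Moves the arm, as the interface text tells. Its arguments: {"type":"object","properties":{"series":{"type":"array","items":{"type":"array","items":{"type":"array","items":{"type":"number"}}}},"force":{"type":"number"}},"required":["series"]}

```bash
mkdir -p pics; cat > h.py <<'E'
import numpy as np, cv2
from rig import robot
def cam(n):
    c=robot.camera_model(n); R=cv2.Rodrigues(np.array(c["rvec"],float))[0]; return c,R,np.array(c["tvec"],float).ravel()
def ray(n,u,v):
    c,R,t=cam(n); xd=(u-c["cx"])/c["fx"]; yd=(v-c["cy"])/c["fy"]; x,y=xd,yd
    for _ in range(20):
        s=1+c["k1"]*(x*x+y*y); x,y=xd/s,yd/s
    return -R.T@t, R.T@np.array([x,y,1.0])
def onplane(n,u,v,z):
    o,d=ray(n,u,v); return o+d*(z-o[2])/d[2]
E
python3 - <<'E'
from h import *
for n in("top","side"):
    p,d=robot.grab_frame(n); cv2.imwrite(f"pics/{n}0.png",p[:,:,::-1]); np.savez(f"{n}0.npz",p=p,d=d)
    c,R,t=cam(n); print(n,-R.T@t,R[2])
s=robot.get_state(); print(s["ee_pos"],s["ee_rot"],s["clock"],robot.tcp_to_tips)
E
```

```text
top [ 0.50770135 -0.01844451  1.29935256] [ 0.05583113 -0.00979363 -0.99839219]
side [ 0.3936839  -1.16216185  0.98427363] [ 0.11374645  0.7811238  -0.6139278 ]
[0.22812809 0.58158181 0.24772431] [[-9.30934370e-01  3.65186385e-01 -3.21793764e-04]
 [ 3.65186517e-01  9.30933787e-01 -1.04510867e-03]
 [-8.20907697e-05 -1.09044233e-03 -9.99999402e-01]] 0.1 0.017
```

View pics/top0.png

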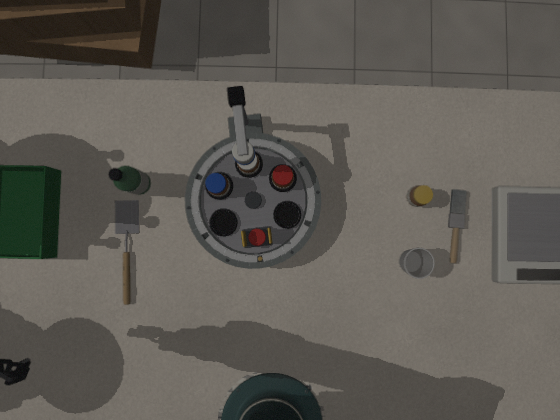

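View pics/side0.png

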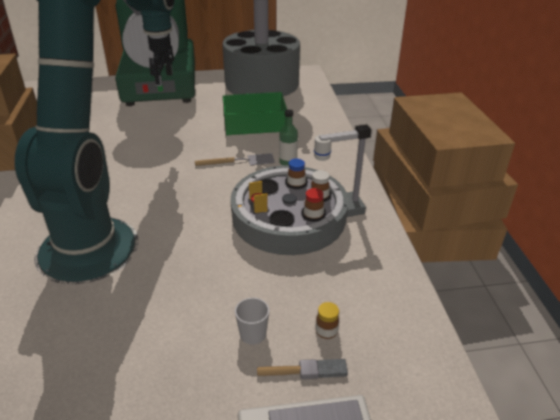

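The top view shows the turntable centred at about (254,200), with the button at (258,237) between the yellow lugs. The red jar is at (282,177), to the right of the scanner, so the disc must turn +60° (anticlockwise) and the button moves to the right. The side view agrees: red cap at (314,200), lugs at (256,187) and (261,203).

```bash
python3 - <<'E'
from h import *
def blobs(n,lo,hi,roi,z):
    p=np.load(n+"0.npz")["p"]; h=cv2.cvtColor(p,cv2.COLOR_RGB2HSV)
    m=cv2.inRange(h,lo,hi)
    if lo[0]==0: m|=cv2.inRange(h,(170,lo[1],lo[2]),(180,255,255))
    k=np.zeros_like(m);u0,u1,v0,v1=roi;k[v0:v1,u0:u1]=m[v0:v1,u0:u1]
    N,_,st,c=cv2.connectedComponentsWithStats(k)
    for i in range(1,N):
        if st[i,4]>15: print(n,lo,st[i],c[i].round(1),onplane(n,*c[i],z).round(4))
blobs("top",(0,130,70),(8,255,255),(236,282,222,255),.1)
blobs("top",(18,120,60),(35,255,255),(236,282,222,255),.131)
blobs("top",(0,130,70),(8,255,255),(265,300,160,195),.153)
blobs("top",(105,130,50),(130,255,255),(200,240,165,200),.153)
blobs("side",(18,120,60),(35,255,255),(240,275,175,220),.12)
# depth-based: points at rim height -> circle
z=np.load("top0.npz"); d=z["d"]; c,R,t=cam("top"); P=[]
for v in range(120,285):
    for u in range(170,335):
        if d[v,u]>0:
            o,r=ray("top",u,v); P.append(o+r*d[v,u])
P=np.array(P)
q=P[abs(P[:,2]-.08)<.006]; print(len(q))
h=cv2.convexHull(q[:,:2].astype(np.float32))[:,0]
print("rim",cv2.minEnclosingCircle(h),cv2.fitEllipse(h))
o=P[(P[:,2]>.122)&(P[:,2]<.14)&(P[:,0]<.55)]; print("lugs",len(o))
if len(o): print(o[np.argsort(o[:,1])][::4].round(3))
cv2.imwrite("pics/c.png",cv2.resize(z["p"][125:275,180:330,::-1],(600,600),interpolation=cv2.INTER_CUBIC))
E
```

```text
top (0, 130, 70) [249 229  16  17 210] [256.7 236.6] [0.5006 0.0454 0.1   ]
top (18, 120, 60) [267 228   5  16  41] [269.  235.4] [0.5045 0.0137 0.131 ]
top (18, 120, 60) [241 231   4  16  39] [242.6 238.3] [0.4961 0.0779 0.131 ]
top (0, 130, 70) [272 166  21  19 298] [282.1 175. ] [ 0.6504 -0.0151  0.153 ]
top (105, 130, 50) [206 173  20  20 320] [215.2 182.6] [0.6285 0.1453 0.153 ]
side (18, 120, 60) [249 181  14  14 148] [255.7 186.8] [0.4999 0.0668 0.12  ]
side (18, 120, 60) [254 193  14  20 228] [260.4 202.8] [ 0.5049 -0.0118  0.12  ]Traceback (most recent call last):
  File "<stdin>", line 20, in <module>
  File "h.py", line 6, in ray
    c,R,t=cam(n); xd=(u-c["cx"])/c["fx"]; yd=(v-c["cy"])/c["fy"]; x,y=xd,yd
          ~~~^^^
  File "h.py", line 4, in cam
    c=robot.camera_model(n); R=cv2.Rodrigues(np.array(c["rvec"],float))[0]; return c,R,np.array(c["tvec"],float).ravel()
ValueError: time passes only in moves, steps and waits
```

Request:
move_arm --series '[[[-0.045,-0.04,0,0,0,0.106,0],[-0.09,-0.08,0,0,0,0.213,0],[-0.135,-0.12,0,0,0,0.319,0],[-0.18,-0.16,0,0,0,0.426,0],[-0.224,-0.2,0,0,0,0.532,0]]]'

```text
clock: 0.72
ee_pos: [0.3642, 0.3119, 0.2482]
ee_rot: [[-0.614, 0.789, -0.0], [0.789, 0.614, 0.0], [0.0, -0.0, -1.0]]
force: [1.8, 0.6, -1.5]
finger_gap: 0.0001
grip_force: 0.0
```

```bash
cat > t.py <<'E'
# target: tangential offset (deg along disc + mm), radius, tip height -> tool-frame shift from measured pose
import sys; from h import *
A=np.array([.594,.0583]); A0=np.deg2rad(187.6)
def go(ang,off,z):   # ang deg of disc, off m toward lug_b, z tip height
    a=A0+np.deg2rad(ang); r=np.array([np.cos(a),np.sin(a)]); tt=np.array([-r[1],r[0]])
    return np.r_[A+.095*r+off*tt, z+.017], 97.6+ang
s=robot.get_state(); R=np.array(s["ee_rot"]); p=np.array(s["ee_pos"]); yaw=np.degrees(np.arctan2(R[1,0],R[0,0]))
print("t",s["clock"],"p",p.round(4),"yaw",yaw.round(2),"F",np.round(s["force"],1),"gap",s["finger_gap"], "zax",R[:,2].round(4))
for a in sys.argv[1:]:
    g,y=go(*map(float,a.split(",")))
    print(a,g.round(4),"tool",(R.T@(g-p)).round(4),"az",-np.deg2rad(y-yaw).round(4))
E
python3 t.py 0,0,0.18
```

```text
t 0.725 p [0.3642 0.3119 0.2482] yaw 127.9 F [ 1.8  0.6 -1.5] gap 9.355063936307813e-05 zax [-1.e-04  0.e+00 -1.e+00]
0,0,0.18 [0.4998 0.0457 0.197 ] tool [-0.2933 -0.0565  0.0512] az 0.5288
```

Request:
move_arm --series '[[[-0.059,-0.011,0,0,0,0.106,0],[-0.117,-0.023,0,0,0,0.212,0],[-0.176,-0.034,0.01,0,0,0.317,0],[-0.235,-0.045,0.03,0,0,0.423,0],[-0.293,-0.0565,0.051,0,0,0.529,0]]]'

```text
clock: 1.35
ee_pos: [0.5003, 0.0476, 0.1973]
ee_rot: [[-0.133, 0.991, 0.001], [0.991, 0.133, 0.0], [0.0, 0.001, -1.0]]
force: [0.6, 1.9, -1.2]
finger_gap: 0.0002
grip_force: 0.0
```

```bash
python3 t.py 0,0,0.18 0,0,0.107 0,0.004,0.107; python3 - <<'E'
from h import *
o=[]
for n in("top","side"):
    p,d=robot.grab_frame(n); u,v=(257,225) if n=="top" else (262,185)
    o.append(cv2.resize(p[v-45:v+45,u-40:u+40,::-1],(400,450),interpolation=cv2.INTER_CUBIC))
cv2.imwrite("pics/n1.png",np.hstack(o))
E
```

```text
t 1.35 p [0.5003 0.0476 0.1973] yaw 97.62 F [ 0.6  1.9 -1.2] gap 0.00020739649522903225 zax [ 8.e-04  2.e-04 -1.e+00]
0,0,0.18 [0.4998 0.0457 0.197 ] tool [-0.0018 -0.0007  0.0003] az 0.0003
0,0,0.107 [0.4998 0.0457 0.124 ] tool [-0.0018 -0.0008  0.0733] az 0.0003
0,0.004,0.107 [0.5004 0.0418 0.124 ] tool [-0.0058 -0.0008  0.0733] az 0.0003
```

View pics/n1.png

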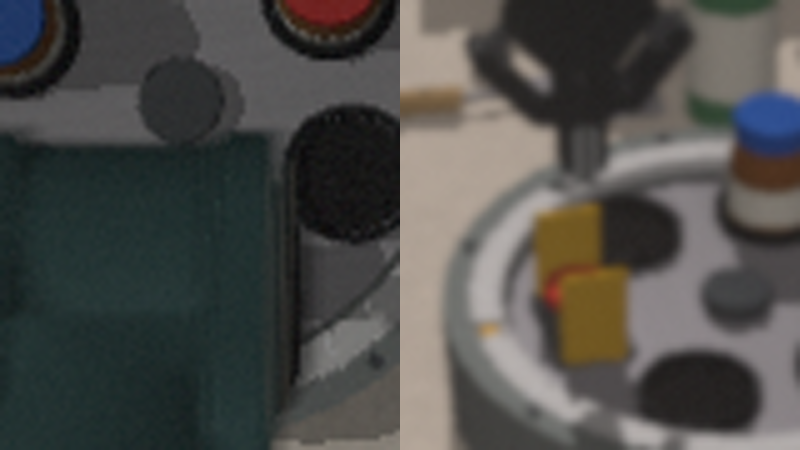

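In this crop (left: the arm hides the button from above; right: side view), the shut fingers hang above the gap between the lugs, tips at crop (580,165), with the wide knuckles lying radially. The lugs should stay clear of them. I'm lowering the arm.

Request:
move_arm --series '[[[-0.003,-0.001,0.03,0,0,0,0],[-0.003,-0.001,0.055,0,0,0,0],[-0.003,-0.001,0.073,0,0,0,0],[-0.003,-0.001,0.073,0,0,0,0]]]'

```text
clock: 1.95
ee_pos: [0.4983, 0.0462, 0.1237]
ee_rot: [[-0.136, 0.991, -0.002], [0.991, 0.136, -0.001], [-0.0, -0.002, -1.0]]
force: [0.3, 0.4, -0.1]
finger_gap: 0.0002
grip_force: 0.0
```

Request:
move_arm --series '[[[0,0,0.006,0,0,0,0],[0,0,0.012,0,0,0,0],[0,0,0.018,0,0,0,0],[0,0,0.021,0,0,0,0],[0,0,0.021,0,0,0,0]]]'

```text
clock: 2.58
ee_pos: [0.4995, 0.0463, 0.1041]
ee_rot: [[-0.136, 0.991, 0.001], [0.991, 0.136, 0.0], [0.0, 0.001, -1.0]]
force: [-1.8, 1.5, 9.3]
finger_gap: -0.0002
grip_force: 5.0
```

```bash
python3 t.py 0,0,0.086 0,0.018,0.086
```

```text
t 2.575 p [0.4995 0.0463 0.1041] yaw 97.8 F [-1.8  1.5  9.3] gap -0.00023353514034125627 zax [ 1.1e-03  4.0e-04 -1.0e+00]
0,0,0.086 [0.4998 0.0457 0.103 ] tool [-0.0006  0.0002  0.0011] az 0.0035
0,0.018,0.086 [0.5022 0.0279 0.103 ] tool [-0.0186  0.0001  0.0011] az 0.0035
```

Request:
move_arm --series '[[[0,0,0.002,0,0,0,0],[0,0,0.002,0,0,0,0],[0,0,0.002,0,0,0,0]]]'

```text
clock: 2.95
ee_pos: [0.4995, 0.0464, 0.1023]
ee_rot: [[-0.136, 0.991, 0.001], [0.991, 0.136, 0.0], [0.0, 0.001, -1.0]]
force: [-2.5, 1.2, 10.7]
finger_gap: -0.0001
grip_force: 5.4
```

```bash
python3 t.py 0,0.018,0.085 10,0.018,0.085 20,0.018,0.085 30,0.018,0.085 40,0.018,0.085
```

```text
t 2.95 p [0.4995 0.0464 0.1023] yaw 97.8 F [-2.5  1.2 10.7] gap -0.00014488990155210477 zax [ 1.2e-03  5.0e-04 -1.0e+00]
0,0.018,0.085 [0.5022 0.0279 0.102 ] tool [-0.0187  0.0002  0.0003] az 0.0035
10,0.018,0.085 [0.5089 0.0124 0.102 ] tool [-0.0349  0.0047  0.0003] az -0.171
20,0.018,0.085 [ 0.5181 -0.0017  0.102 ] tool [-0.0501  0.0119  0.0003] az -0.3455
30,0.018,0.085 [ 0.5297 -0.0139  0.102 ] tool [-0.0638  0.0217  0.0003] az -0.5201
40,0.018,0.085 [ 0.5432 -0.024   0.102 ] tool [-0.0756  0.0337  0.0003] az -0.6946
```

Request:
move_arm --series '[[[-0.01,0,0,0,0,0,0],[-0.018,0,0,0,0,0,0],[-0.027,0.002,0,0,0,-0.09,0],[-0.035,0.005,0,0,0,-0.175,0],[-0.043,0.008,0,0,0,-0.26,0]]]'

```text
clock: 3.58
ee_pos: [0.5142, 0.0054, 0.1026]
ee_rot: [[-0.389, 0.921, 0.003], [0.921, 0.389, 0.001], [-0.0, 0.003, -1.0]]
force: [3.5, 7.3, 10.4]
finger_gap: 0.0001
grip_force: 5.3
```

```bash
python3 t.py 15,0.018,0.085 23,0.018,0.085 31,0.018,0.085 39,0.018,0.085 46,0.018,0.085
```

```text
t 3.575 p [0.5142 0.0054 0.1026] yaw 112.9 F [ 3.5  7.3 10.4] gap 0.00010823167001773503 zax [ 0.003   0.0012 -1.    ]
15,0.018,0.085 [0.5132 0.0052 0.102 ] tool [ 0.0002 -0.001   0.0006] az 0.0052
23,0.018,0.085 [ 0.5214 -0.0056  0.102 ] tool [-0.0129  0.0023  0.0006] az -0.1344
31,0.018,0.085 [ 0.531 -0.015  0.102] tool [-0.0253  0.0075  0.0007] az -0.274
39,0.018,0.085 [ 0.5418 -0.0231  0.102 ] tool [-0.037   0.0143  0.0007] az -0.4136
46,0.018,0.085 [ 0.5521 -0.0288  0.102 ] tool [-0.0463  0.0216  0.0007] az -0.5358
```

Request:
move_arm --series '[[[-0.012,0.002,0.0005,0,0,-0.12,0],[-0.024,0.007,0.0005,0,0,-0.255,0],[-0.035,0.013,0.0005,0,0,-0.39,0],[-0.042,0.018,0.0005,0,0,-0.485,0],[-0.042,0.018,0.0005,0,0,-0.485,0]]]'

```text
clock: 4.2
ee_pos: [0.5477, -0.0268, 0.1024]
ee_rot: [[-0.772, 0.635, 0.004], [0.635, 0.772, 0.001], [-0.003, 0.003, -1.0]]
force: [4.7, 3.4, 11.6]
finger_gap: -0.0003
grip_force: 5.3
```

```bash
python3 t.py 43,0.018,0.085 43,0.018,0.106 50,0.018,0.106 55,0.018,0.106 58,0.018,0.106 60,0.018,0.106
```

```text
t 4.2 p [ 0.5477 -0.0268  0.1024] yaw 140.58 F [ 4.7  3.4 11.6] gap -0.00032575298721563417 zax [ 4.3e-03  8.0e-04 -1.0e+00]
43,0.018,0.085 [ 0.5476 -0.0265  0.102 ] tool [0.0003 0.0001 0.0004] az -0.0004
43,0.018,0.106 [ 0.5476 -0.0265  0.123 ] tool [ 0.0002  0.0002 -0.0206] az -0.0004
50,0.018,0.106 [ 0.5583 -0.0316  0.123 ] tool [-0.0112  0.0031 -0.0206] az -0.1226
55,0.018,0.106 [ 0.5663 -0.0343  0.123 ] tool [-0.0191  0.006  -0.0205] az -0.2098
58,0.018,0.106 [ 0.5711 -0.0357  0.123 ] tool [-0.0237  0.0081 -0.0205] az -0.2622
60,0.018,0.106 [ 0.5744 -0.0364  0.123 ] tool [-0.0268  0.0096 -0.0205] az -0.2971
```

Request:
move_arm --series '[[[0,0,-0.01,0,0,0,0],[0,0,-0.021,0,0,0,0],[-0.006,0.0015,-0.021,0,0,-0.06,0],[-0.012,0.0032,-0.021,0,0,-0.125,0],[-0.018,0.0055,-0.021,0,0,-0.195,0]]]'

```text
clock: 4.82
ee_pos: [0.5623, -0.0344, 0.1223]
ee_rot: [[-0.881, 0.473, -0.002], [0.473, 0.881, 0.0], [0.002, -0.001, -1.0]]
force: [-9.2, 2.6, 6.6]
finger_gap: 0.0002
grip_force: 4.3
```

```bash
python3 t.py 54,0.018,0.106 57,0.018,0.106 59,0.018,0.106 60,0.018,0.106 61,0.018,0.106
```

```text
t 4.825 p [ 0.5623 -0.0344  0.1223] yaw 151.78 F [-9.2  2.6  6.6] gap 0.00017592447776874884 zax [-1.7e-03  1.0e-04 -1.0e+00]
54,0.018,0.106 [ 0.5646 -0.0338  0.123 ] tool [-0.0018  0.0016 -0.0007] az 0.0031
57,0.018,0.106 [ 0.5695 -0.0352  0.123 ] tool [-0.0067  0.0026 -0.0007] az -0.0493
59,0.018,0.106 [ 0.5728 -0.036   0.123 ] tool [-0.01    0.0035 -0.0007] az -0.0842
60,0.018,0.106 [ 0.5744 -0.0364  0.123 ] tool [-0.0116  0.004  -0.0007] az -0.1016
61,0.018,0.106 [ 0.5761 -0.0367  0.123 ] tool [-0.0132  0.0044 -0.0007] az -0.1191
```

Request:
move_arm --series '[[[0,0,0,0,0,0,0],[0,0,0,0,0,0,0]]]'

```text
clock: 5.08
ee_pos: [0.5628, -0.0345, 0.1223]
ee_rot: [[-0.879, 0.476, 0.0], [0.476, 0.879, -0.0], [-0.0, -0.0, -1.0]]
force: [-0.1, -0.3, 0.3]
finger_gap: 0.0
grip_force: 0.2
```

```bash
python3 t.py; python3 - <<'E'
from h import *
o=[]
for n in("top","side"):
    p,d=robot.grab_frame(n); u,v=(264,205) if n=="top" else (275,195)
    o.append(cv2.resize(p[v-60:v+60,u-53:u+53,::-1],(400,453),interpolation=cv2.INTER_CUBIC))
cv2.imwrite("pics/n2.png",np.hstack(o))
E
```

```text
t 5.075 p [ 0.5628 -0.0345  0.1223] yaw 151.57 F [-0.1 -0.3  0.3] gap 2.6041156181265048e-05 zax [ 1.e-04 -2.e-04 -1.e+00]
```

View pics/n2.png

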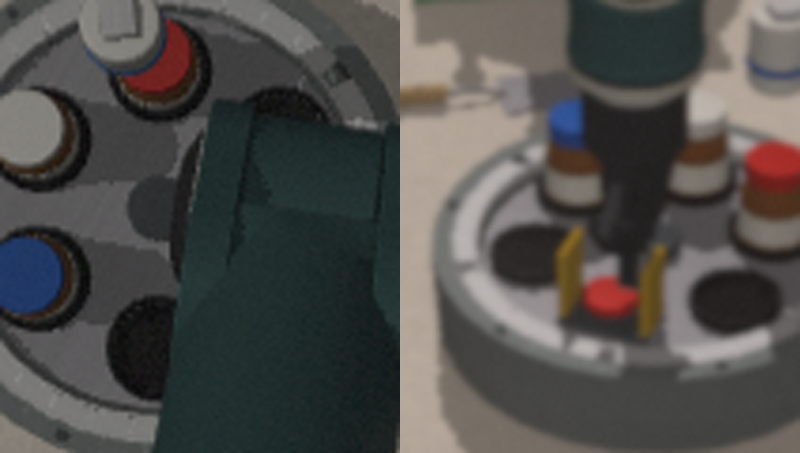

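Left (top): the red jar is nearly under the scanner head (crop (150,60)). Right (side): the finger stands between the lugs, above the button at (610,295), against lug_b. Next come small pushes into the hole.

Request:
move_arm --series '[[[-0.003,0.001,0,0,0,-0.02,0],[-0.006,0.002,0,0,0,-0.045,0],[-0.008,0.0025,0,0,0,-0.06,0],[-0.01,0.003,0,0,0,-0.08,0],[-0.01,0.003,0,0,0,-0.08,0]]]'

```text
clock: 5.8
ee_pos: [0.5725, -0.0364, 0.122]
ee_rot: [[-0.915, 0.403, -0.002], [0.403, 0.915, 0.0], [0.002, -0.001, -1.0]]
force: [-5.2, 1.2, 2.8]
finger_gap: -0.0002
grip_force: 2.6
```

```bash
python3 t.py 59,.018,.106 60,.018,.106; cat > m.py <<'E'
from h import *
import sys
p,d=robot.grab_frame("side"); h=cv2.cvtColor(p,cv2.COLOR_RGB2HSV)
m=cv2.inRange(h,(0,150,60),(7,255,255))|cv2.inRange(h,(172,150,60),(180,255,255))
m[:140]=0;m[280:]=0;m[:,:220]=0;m[:,345:]=0
N,_,st,c=cv2.connectedComponentsWithStats(m)
for i in range(1,N):
    if st[i,4]>25: print(st[i],onplane("side",*c[i],.145).round(4),"btn@.1",onplane("side",*c[i],.1).round(4))
u,v=275,195
cv2.imwrite(sys.argv[1],cv2.resize(p[v-60:v+60,u-53:u+53,::-1],(530,600),interpolation=cv2.INTER_CUBIC))
E
python3 m.py pics/n3.png
```

```text
t 5.8 p [ 0.5725 -0.0364  0.122 ] yaw 156.24 F [-5.2  1.2  2.8] gap -0.00017036965659247843 zax [-0.0017  0.     -1.    ]
59,.018,.106 [ 0.5728 -0.036   0.123 ] tool [-0.0001  0.0005 -0.001 ] az -0.0062
60,.018,.106 [ 0.5744 -0.0364  0.123 ] tool [-0.0018  0.0008 -0.0011] az -0.0237
[313 172  16  13 165] [0.6867 0.053  0.145 ] btn@.1 [0.7024 0.1182 0.1   ]
[273 209  15  10 104] [ 0.5482 -0.1012  0.145 ] btn@.1 [ 0.5564 -0.0443  0.1   ]
```

Request:
move_arm --series '[[[-0.001,0.0003,0,0,0,-0.01,0],[-0.002,0.0007,0,0,0,-0.02,0],[-0.002,0.0007,0,0,0,-0.02,0]]]'

```text
clock: 6.22
ee_pos: [0.5751, -0.0367, 0.122]
ee_rot: [[-0.923, 0.385, -0.0], [0.385, 0.923, -0.0], [0.0, -0.0, -1.0]]
force: [-1.1, -0.1, -1.1]
finger_gap: -0.0
grip_force: 1.1
```

```bash
python3 t.py 60,.018,.106; python3 m.py pics/n4.png
```

```text
t 6.225 p [ 0.5751 -0.0367  0.122 ] yaw 157.37 F [-1.1 -0.1 -1.1] gap -2.0568049031055237e-05 zax [-4.e-04 -2.e-04 -1.e+00]
60,.018,.106 [ 0.5744 -0.0364  0.123 ] tool [ 0.0008  0.     -0.001 ] az -0.004
[313 171  15  13 165] [0.6862 0.0565 0.145 ] btn@.1 [0.7019 0.1218 0.1   ]
[274 208  14   9  85] [ 0.5498 -0.0938  0.145 ] btn@.1 [ 0.5582 -0.0365  0.1   ]
```

View pics/n4.png

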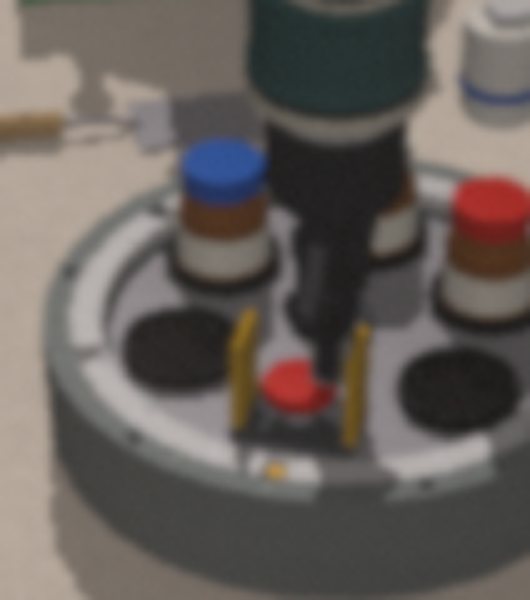

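The button at crop (298,385) looks higher, with its stem showing below, so it has probably sprung into the hole. A small extra push should confirm the lock by its force.

Request:
move_arm --series '[[[-0.001,0.0003,0,0,0,0,0],[-0.002,0.0006,0,0,0,0,0],[-0.003,0.001,0,0,0,0,0],[-0.003,0.001,0,0,0,0,0]]]'

```text
clock: 6.78
ee_pos: [0.5766, -0.0367, 0.1219]
ee_rot: [[-0.923, 0.385, -0.004], [0.385, 0.923, 0.0], [0.004, -0.001, -1.0]]
force: [-19.1, 1.4, 12.2]
finger_gap: -0.0
grip_force: 9.3
```

```bash
python3 t.py 60,0.005,.106; python3 m.py pics/n5.png
```

```text
t 6.775 p [ 0.5766 -0.0367  0.1219] yaw 157.37 F [-19.1   1.4  12.2] gap -3.253704674275217e-05 zax [-4.3e-03  4.0e-04 -1.0e+00]
60,0.005,.106 [ 0.5624 -0.0314  0.123 ] tool [ 0.0151 -0.0006 -0.001 ] az -0.004
[313 171  15  13 169] [0.6862 0.0571 0.145 ] btn@.1 [0.7019 0.1225 0.1   ]
[276 208  12   9  87] [ 0.5513 -0.0941  0.145 ] btn@.1 [ 0.5598 -0.0368  0.1   ]
```

Force rose to 19 N with hardly any motion, so the disc is locked. Now I back off from the lug and retreat straight up.

Request:
move_arm --series '[[[0.006,-0.001,0,0,0,0,0],[0.013,-0.001,-0.003,0,0,0,0],[0.013,-0.001,-0.03,0,0,0,0],[0.013,-0.001,-0.07,0,0,0,0],[0.013,-0.001,-0.12,0,0,0,0]]]'

```text
clock: 7.45
ee_pos: [0.5657, -0.0325, 0.2433]
ee_rot: [[-0.923, 0.384, -0.0], [0.384, 0.923, -0.0], [0.0, -0.0, -1.0]]
force: [-0.2, -0.4, -0.2]
finger_gap: -0.0005
grip_force: 0.0
```

```bash
python3 t.py; python3 m.py pics/n6.png
```

```text
t 7.45 p [ 0.5657 -0.0325  0.2433] yaw 157.39 F [-0.2 -0.4 -0.2] gap -0.0004658611000552472 zax [-4.e-04 -1.e-04 -1.e+00]
[313 171  15  13 169] [0.6861 0.0567 0.145 ] btn@.1 [0.7017 0.1221 0.1   ]
[275 208  14   9 105] [ 0.5531 -0.0926  0.145 ] btn@.1 [ 0.5616 -0.0353  0.1   ]
```

View pics/n6.png

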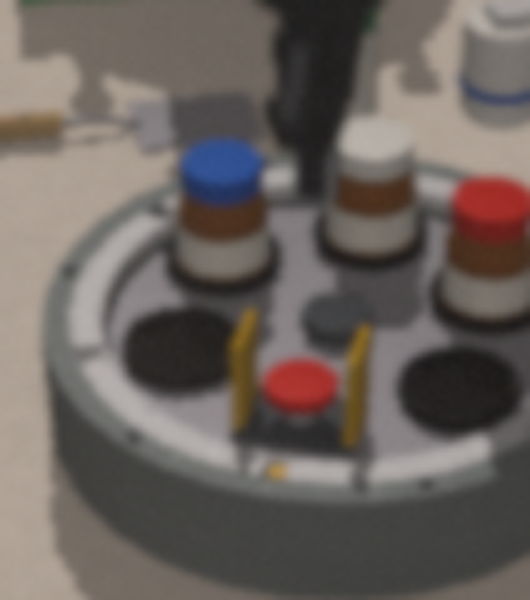

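The button at (300,385) is fully raised and centred between the lugs. All three jars are upright and seated, and the arm is clear.

```bash
python3 -c "
from rig import robot
print(robot.finish_job())"
```

```text
the job is handed in; nothing more can be done
None
```

I turned the disc one hole anticlockwise to bring the red-capped jar under the scanner, and the plunger sprang up into the next hole. A final test push met 19 N with almost no movement, so the disc is locked. I handed the job in after about 7.5 s on the robot's clock; no verdict came back.

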